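Slide the reading lens to the stoppered vial until it clicks

TASK

On the aquarium test stand, push the sliding reading lens along its rail by its upright tab, gently and with a fingertip or the outside of the fingers, until it clicks into the notch in front of the one vial that wears a stopper. Do not pinch the tab, do not lift or disturb the vials, leave everything else on the cabinet where it is, and finish with the hand clear and the lens resting in that notch.

Things in the scene. Friction and masses are not known exactly. Their poses are not given: they have to be found in the camera images.
- stand: White plastic test stand fixed to the cabinet: base plate 130 x 250 x 10 mm, origin at the centre of its underside, x axis from rail to vials, y along the rail, z up. Vials stand in a block (36 x 165 mm, top 45 mm high) at x = +35 mm, in holes at y = -50, -10, +30 and +70 mm. Rail along y at x = -40 mm with end blocks 28 mm high at y = -117 and +117 mm.
- rail_mid (a point): Middle of the rail, 20 mm above the cabinet top, at x = -40, y = 0 mm in the stand's frame, on the notched steel bar between the rail's two rods. The bar has four notches, one exactly in front of each vial hole (same four y values). A sprung ball under the slide drops into them.
- lens_slide (a joint): Place of the lens along the rail, 0 to 0.185 m, growing to the stand's +y: lens y = -0.095 + value; notches at 0.045, 0.085, 0.125, 0.165. Starts at 0.004 to 0.030. Slides either way with about 1 N of friction and stays where left. Within about 3 mm of a notch centre it jumps into the notch by itself (the push dips to nothing); leaving a notch takes about 6 N.
- tab_top (a point): Middle of the top edge, 87 mm high, of the slide's upright grey tab: 24 mm wide (stand x), 8 mm thick (stand y), free from 36 to 87 mm high, on a grey carriage 38 x 26 mm. Push its broad faces along the stand's y. A round lens (ring 33 mm across, centre 58 mm high) stands 44 mm from the tab towards the vials and moves with it.
- sight (a point): The point on the vial row that the lens looks at: 75 mm from the tab along the stand's +x. It moves with the lens, and coincides (seen from above) with the axis of a vial when the lens sits in that vial's notch.
- stoppered_vial_mid (a point): Half-way up the glass of the stoppered vial: an empty glass vial 24 mm in diameter and 55 mm high with a dark rubber stopper (25 mm wide, standing 12 mm above the glass; its top is 85 mm above the cabinet top). It stands loosely in any one of the four holes of the stand.
- vial_1_mid (a point): Half-way up an open empty glass vial, 24 mm in diameter and 55 mm high (its rim is 73 mm above the cabinet top), standing loosely in one of the other holes of the stand.
- vial_2_mid (a point): Half-way up an open empty glass vial, 24 mm in diameter and 55 mm high (its rim is 73 mm above the cabinet top), standing loosely in one of the other holes of the stand.
- vial_3_mid (a point): Half-way up an open empty glass vial, 24 mm in diameter and 55 mm high (its rim is 73 mm above the cabinet top), standing loosely in one of the other holes of the stand.
- tub: Bystander: closed, empty flip-top tub of clear plastic, 126 x 89 x 58 mm, origin at the centre of its underside.
- tweezer: Bystander: stainless steel planting tweezer lying flat, 200 mm along its x axis, 18 mm wide, 9 mm high; origin under its middle.
- net_handle: Bystander: orange plastic net handle lying flat, 260 mm along its x axis, up to 50 mm wide, 10 mm high; origin under its middle.
- suction_cup: Bystander: pale silicone suction cup, 44 mm across and 26 mm high, standing on its flat side; origin at the centre of its underside.
Things that resemble listed ones, but are neither listed nor needed, are in the scene too. What is shaped like the part that bears stoppered_vial_mid but pink or purple is not meant.

How it is judged:
At the end, for the whole second after the job is handed in: The lens rests in the notch of the stoppered vial (within 2 mm of the notch's centre, and its sight point within 6 mm of the vial's axis), at rest (horizontal distance between sight and stoppered_vial_mid below 0.006 m and (value of joint lens_slide between 0.043 and 0.047 m or value of joint lens_slide between 0.083 and 0.087 m or value of joint lens_slide between 0.123 and 0.127 m or value of joint lens_slide between 0.163 and 0.167 m) and velocity of joint lens_slide between -0.005 and 0.005 m/s); the robot touches nothing.
It fails at once if the lens slide is pushed with more than 30 N, or squeezed (push gently, do not pinch) (contact force between the fingers and lens_slide above 30 N).
It fails at once if a vial is lifted, tipped or moved (more than 6 mm) (distance of any of stoppered_vial_mid, vial_1_mid, vial_2_mid, vial_3_mid from where it was at the start of the episode above 0.006 m).
It fails at once if a bystander is moved (more than 10 mm) (distance of any of tub, tweezer, net_handle, suction_cup from where it was at the start of the episode above 0.01 m).
It also fails if it takes over 48 s, if anything falls off the work surface, if the arm or the gripper's body presses on something with over 40 N, if the wrist force passes 120 N, or if a joint passes its speed limit or range.

ROBOT

A 6-joint arm with a two-finger parallel gripper is mounted at the origin on the work surface. World frame = base frame: x ahead of the robot, y to its left, z up, the work surface at z = 0. Lengths are in m, angles in rad, forces in N, time in s.
With the tool pointing down it reaches from about 0.3 to 0.875 m from the base axis. Payload 6.4 kg.
Tool frame: the origin (TCP) lies at the very end of the fingers, on their centre line; the grasp point (between the pads) lies ctrl.grip_point_offset behind it (ctrl.grip_point_offset is the distance from the TCP to the grasp point, in m); z points along the fingers, x is the direction in which the jaws open and shut, and the axes are right-handed (so a half turn about z gives the same grasp; the last joint's range is limited). The gripper opens to 85 mm and grips with 20 to 120 N. Pads are 22 mm wide; open, the fingers measure 114 mm over their backs; the gripper's body (76 mm by 85 mm) begins 54 mm behind the grasp point. The pads swing forward as they close: fully open they stand 13 mm farther back than shut.
Start: joints at [-1.467, 0.181, 1.607, -0, 1.354, -0.206], TCP at [0.175, -0.548, 0.231] pointing down, gripper open.
Joint ranges: [-2.99, 2.99], [-0.89, 2.07], [0.3, 2.58], [-1.14, 4.28], [0, 2.63], [-3.12, 3.12]. Speed limits (rad/s): [2.57, 2.57, 3.01, 3.14, 3.14, 3.14].

INTERFACE

Orientations are given as a unit quaternion [w, x, y, z].
In Python, from bench import get_obs, viewer, workorder, ctrl gives the robot as it stands. The module is installed in compiled form; this text tells all that it offers.
- The arm moves only by the tool move_arm, never from a script. Its argument "increments" is a list of rows, each an object of numbers: "tx", "ty", "tz": the shift along the tool's x, y, z in m; "turn": the turn about the tool's z in degrees. A call has 1 to 20 rows; each row is the pose to reach, as a shift and turn from the pose commanded when the call began, along the tool's axes at that moment; what a row does not reach only later rows make up. A row lasts 1/12 s, in which the tool goes at most 41.7 mm and 7.16 degrees, less where a joint would pass 70% of its speed; a pose out of reach is approached as far as the arm can. A call with a gripper value outside its range is refused whole. "gripper" is the opening, from 0 (shut) to 1 (fully open), set as the call begins (left out, the last holds). The fingers move at their own pace and stop on an object; the grip force is fixed at half the most. Time passes only in rows, so rows that repeat a pose let the fingers close. It gives the time, the measured TCP pose, the force and the opening at its end, in the units of the state.
- get_obs(): the state, without advancing time (a new reading comes with each control period).
- viewer.camera(name): name is "scene" or "top" or "wrist"; returns (picture, depth): 420x560x3 uint8, red, green, blue; 420x560 float32, m along the optical axis (not along the pixel's ray), 0 where there is no reading.
- viewer.get_calibration(name): a dict with "intrinsics" (3x3 intrinsics, pixels), "origin" and "attitude" of the camera in the world. Camera axes: x right, y up, looking along -z (the intrinsics and any distortion apply to the point x, -y, -z); pixel columns grow to the right and rows downward; lengths in m; the calibration is good to about 2 mm. A picture is of the moment at which its call begins: read the wrist's pose just before it. get_calibration takes no time and is no camera call; for the wrist camera it gives the pose at the moment of the call.
- workorder.hand_in(): hands the job in, once; it reports no verdict.
The state is a dict: "time_s": time; "q": joint angles; "dq": joint speeds; "joint_efforts": joint torques, N m; "eef_pos": TCP position; "eef_rot": TCP orientation; "wrist_force": force on the tool from outside, world axes, zero at the start; "torque": the same for the moment, N m; "opening": opening from 0.0 (shut) to 1.0 (fully open).
Only numpy, scipy, OpenCV 4.12 (cv2) and the standard library are available. Lean on these libraries where they do the work, as an engineer would, in place of code of your own. Each camera call takes 0.05 s, during which the arm holds its last target.

## Working session

There is one attempt and no reset: what is moved stays moved. The work goes in short steps, Python scripts to look and compute and a tool call to move; the robot and the scene stay as the last step left them, time stands still between calls to the robot, and variables do not carry over. Pictures are saved under pics/ and viewed, and the job is handed in when it is done.

Besides the shell and the picture viewer there is one more tool, called after "Call:" as name(argument=value, ...) on one line, values as JSON. move_arm: Moves the arm, as the interface text tells. Its arguments: {"type":"object","properties":{"increments":{"type":"array"},"gripper":{"type":"number"}},"required":["increments"]}

```bash
mkdir -p pics
cat > h.py <<'E'
import numpy as np, cv2
from bench import get_obs, viewer, workorder, ctrl
def snap(n,f):
    c=viewer.get_calibration(n); p,d=viewer.camera(n)
    cv2.imwrite(f'pics/{f}.png',p[:,:,::-1]); np.savez(f'pics/{f}.npz',p=p,d=d,K=c['intrinsics'],o=c['origin'],a=np.array(c['attitude'],float))
    return p,d,c
def R_(a):
    a=np.array(a,float)
    if a.shape==(3,3): return a
    from scipy.spatial.transform import Rotation as R
    return R.from_quat([a[1],a[2],a[3],a[0]]).as_matrix()
def ray(f,u,v):
    z=np.load(f'pics/{f}.npz'); k=np.linalg.inv(z['K'])@[u,v,1]
    return z['o'],R_(z['a'])@[k[0],-k[1],-k[2]],z['d'][int(round(v)),int(round(u))]
def pt(f,u,v):
    o,r,d=ray(f,u,v); return o+r*d
def atz(f,u,v,h):
    o,r,d=ray(f,u,v); return o+r*(h-o[2])/r[2]
def proj(f,P):
    z=np.load(f'pics/{f}.npz'); c=R_(z['a']).T@(np.array(P)-z['o']); q=z['K']@[c[0],-c[1],-c[2]]; return q[:2]/q[2]
E
python3 - <<'E'
from h import *
for n in ['scene','top','wrist']:
    p,d,c=snap(n,n+'0'); print(n,c)
print(get_obs(),ctrl.grip_point_offset)
E
```

```text
scene {'intrinsics': array([[448.764244  ,   0.        , 282.8005085 ],
       [  0.        , 448.764244  , 203.47239632],
       [  0.        ,   0.        ,   1.        ]]), 'origin': array([ 1.26467718, -0.04609062,  0.77322641]), 'attitude': array([0.66343984, 0.26658959, 0.24998506, 0.65290508])}
top {'intrinsics': array([[411.14466292,   0.        , 272.80403875],
       [  0.        , 411.14466292, 210.18570742],
       [  0.        ,   0.        ,   1.        ]]), 'origin': array([ 0.49695013, -0.01397071,  1.00479609]), 'attitude': array([ 0.71276269,  0.03252819, -0.05273948, -0.69866288])}
wrist {'intrinsics': array([[316.51176051,   0.        , 279.33210169],
       [  0.        , 316.51176051, 214.95488942],
       [  0.        ,   0.        ,   1.        ]]), 'origin': array([ 0.25300867, -0.52286749,  0.37178396]), 'attitude': array([ 0.79796389, -0.1270225 ,  0.09428024, -0.58157558])}
{'time_s': 0.15, 'q': array([-1.46731900e+00,  1.81371411e-01,  1.60775378e+00,  2.29897234e-05,
        1.35381130e+00, -2.06302719e-01]), 'dq': array([-0.00023844, -0.00202438, -0.00229659, -0.00086672,  0.00108451,
       -0.00045989]), 'joint_efforts': array([ 1.71184634e-03, -4.45259893e+01, -3.51691568e+01, -2.29813313e-04,
        5.84394496e-03,  4.12632147e-06]), 'eef_pos': array([ 0.17526683, -0.54720358,  0.23060239]), 'eef_rot': array([-5.06427014e-04,  8.07726390e-01, -5.89557144e-01, -4.41742428e-04]), 'wrist_force': array([-0.22542456, -1.09168906, -0.0432313 ]), 'torque': array([-0.02996026, -0.0016354 ,  0.01508878]), 'opening': 1.00062630606609} 0.0187
```

View pics/scene0.png

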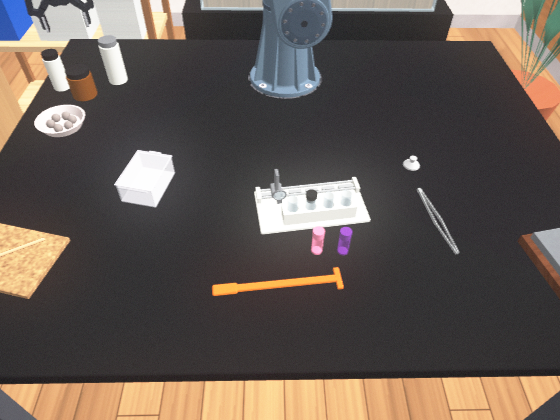

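View pics/top0.png

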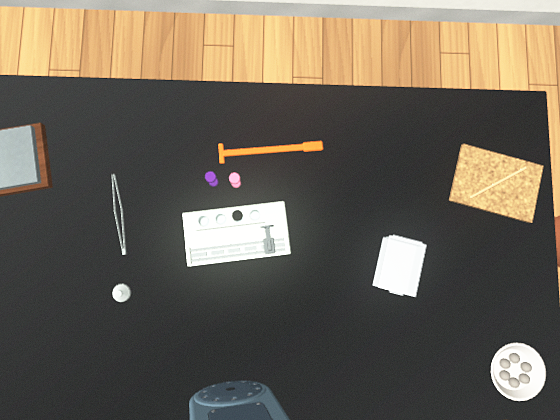

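Run:
```python
from h import *
a=cv2.imread('pics/top0.png')[160:280,165:305]; cv2.imwrite('pics/topc.png',cv2.resize(a,None,fx=5,fy=5,interpolation=cv2.INTER_CUBIC))
a=cv2.imread('pics/scene0.png')[160:265,245:380]; cv2.imwrite('pics/scenec.png',cv2.resize(a,None,fx=5.5,fy=5.5,interpolation=cv2.INTER_CUBIC))
```

```text
(no output)
```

View pics/topc.png

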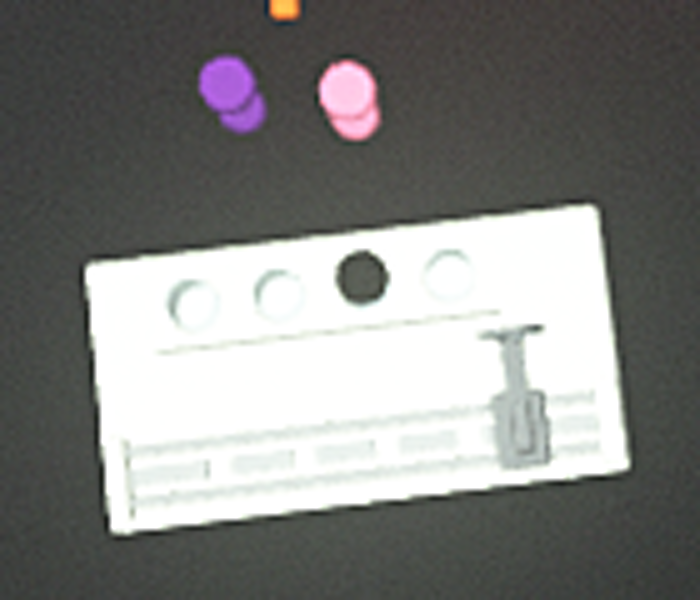

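View pics/scenec.png

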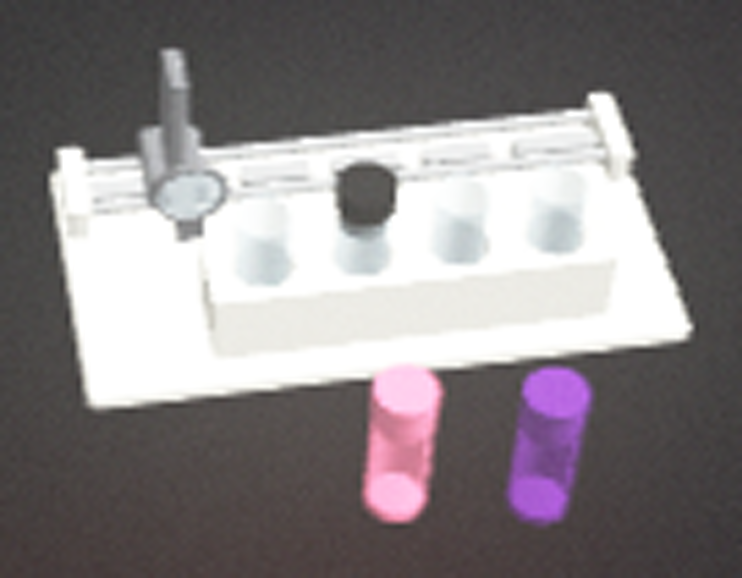

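The stoppered candidate is the dark-capped vial in the second hole from the slide's end, at about top (237,215) and scene (312,196). The look-alikes are the pink bottle at top (235,179) and the purple bottle at top (211,178). They stand outside the stand, so I reject them. That puts the target at stand y = -10, joint value 0.085. Next I fit the stand's pose.

Run:
```python
from h import *
from scipy.optimize import least_squares
o=lambda u,v:(165+u/5,160+v/5)
s=lambda u,v:(245+u/5.5,160+v/5.5)
# stand pts -> top view px
T=[((.065,.125,.01),o(87,264)),((.065,-.125,.01),o(598,206)),((-.065,-.125,.01),o(630,470)),((-.065,.125,.01),o(113,533)),
 ((.035,-.01,.085),o(362,277)),((.035,-.05,.073),o(449,275)),((.035,.03,.073),o(280,296)),((.035,.07,.073),o(193,305))]
S=[((.065,-.125,.01),s(93,405)),((.065,.125,.01),s(690,333)),((.035,-.01,.085),s(366,178))]
def tf(x,P):
    c,n=np.cos(x[2]),np.sin(x[2]); return np.array([x[0]+c*P[0]-n*P[1],x[1]+n*P[0]+c*P[1],P[2]])
def res(x,both=1):
    return np.concatenate([proj('top0',tf(x,P))-q for P,q in T]+([proj('scene0',tf(x,P))-q for P,q in S] if both else []))
for b in (0,1):
    r=least_squares(res,[.47,.06,0.,],args=(b,)); print(r.x,r.fun.round(1))
x=r.x; print('rms',np.sqrt(np.mean(r.fun**2)))
np.save('stand.npy',x)
# slide tab top in scene/top
for name,px in (('top0',o(518,425)),('scene0',s(175,57))):
    p=atz(name,*px,.087); d=p[:2]-x[:2]; c,n=np.cos(x[2]),np.sin(x[2]); print(name,p,(c*d[0]+n*d[1],-n*d[0]+c*d[1]))
for v in (.0,.01,.02,.03): print(v,(np.array(proj('top0',tf(x,(-.04,-.095+v,.087))))-[165,160])*5,(np.array(proj('scene0',tf(x,(-.04,-.095+v,.087))))-[245,160])*5.5)
```

```text
[0.55838993 0.04450498 0.13840928] [ 0.   0.5  0.2  0.3  0.4  0.5 -0.   0.5  0.2  0.4  0.6 -0.7 -0.6 -0.8
 -0.8 -0.6]
[0.5591729  0.04532354 0.14255518] [-0.4  0.4 -0.3 -0.3  0.2 -0.  -0.2  0.4 -0.2 -0.   0.2 -1.1 -1.  -1.1
 -1.2 -0.8 -1.8 -1.7 -0.4 -1.6 -0.7  0.3]
rms 0.8525135519045208
top0 [ 0.53026862 -0.03130221  0.087     ] (np.float64(-0.039497517820618756), np.float64(-0.07174195431896539))
scene0 [ 0.52691807 -0.03165689  0.087     ] (np.float64(-0.042864467227736736), np.float64(-0.07161701781724282))
0.0 [569.92070067 419.68526753] [119.08316016  67.56181972]
0.01 [547.67078404 422.45163303] [143.50515807  65.07728048]
0.02 [525.39938576 425.22066937] [167.86693366  62.59886788]
0.03 [503.1064747  427.99238043] [192.16870939  60.12655928]
```

View pics/wrist0.png

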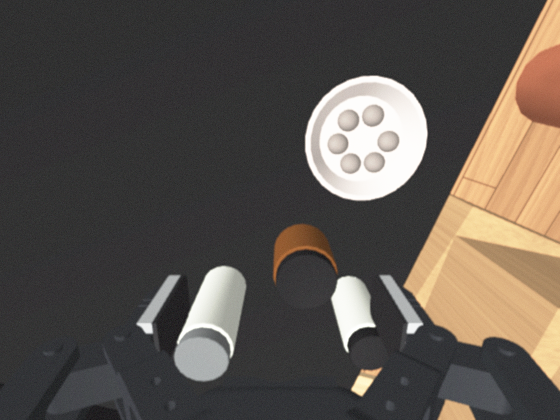

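The top and scene cameras agree: the tab is at stand y ≈ -72 mm (joint ≈ 0.023) and the stand's yaw is ≈ 8°. I will push with the sides of the shut fingertips, with tool x along stand x. First I hover behind the tab.

```bash
cat >> h.py <<'E'
X=lambda:np.load('stand.npy')
def tf(x,P):
    c,n=np.cos(x[2]),np.sin(x[2]); return np.array([x[0]+c*P[0]-n*P[1],x[1]+n*P[0]+c*P[1],P[2]])
def inv(x,p):
    d=np.array(p[:2])-x[:2]; c,n=np.cos(x[2]),np.sin(x[2]); return np.array([c*d[0]+n*d[1],-n*d[0]+c*d[1],p[2]])
def plan(P):
    x=X(); o=get_obs(); R=R_(o['eef_rot']); d=R.T@(tf(x,P)-o['eef_pos'])
    yaw=np.arctan2(R[1,0],R[0,0]); print('t',o['time_s'],'tcp stand',inv(x,o['eef_pos']).round(4),'shift mm',(d*1000).round(1),'turn',np.degrees(yaw-x[2]).round(2),'F',o['wrist_force'].round(2),'open',round(o['opening'],3))
E
python3 -c "
from h import *
plan((-.04,-.12,.2))"
```

```text
t 0.15 tcp stand [-0.4642 -0.532   0.2306] shift mm [-335.6 -486.8   31.2] turn -80.42 F [-0.23 -1.09 -0.04] open 1.001
```

Call:
move_arm(increments=[{"tx": -0.02, "ty": -0.027, "tz": 0, "turn": -4.5}, {"tx": -0.037, "ty": -0.054, "tz": 0, "turn": -9}, {"tx": -0.056, "ty": -0.081, "tz": 0, "turn": -13.5}, {"tx": -0.075, "ty": -0.108, "tz": 0, "turn": -18}, {"tx": -0.093, "ty": -0.135, "tz": 0, "turn": -22.5}, {"tx": -0.112, "ty": -0.162, "tz": 0, "turn": -27}, {"tx": -0.131, "ty": -0.189, "tz": 0, "turn": -31.5}, {"tx": -0.149, "ty": -0.216, "tz": 0, "turn": -36}, {"tx": -0.168, "ty": -0.243, "tz": 0.003, "turn": -40.5}, {"tx": -0.187, "ty": -0.27, "tz": 0.006, "turn": -45}, {"tx": -0.205, "ty": -0.297, "tz": 0.009, "turn": -49.5}, {"tx": -0.224, "ty": -0.325, "tz": 0.012, "turn": -54}, {"tx": -0.243, "ty": -0.352, "tz": 0.015, "turn": -58}, {"tx": -0.261, "ty": -0.379, "tz": 0.018, "turn": -62}, {"tx": -0.28, "ty": -0.406, "tz": 0.021, "turn": -66}, {"tx": -0.299, "ty": -0.433, "tz": 0.024, "turn": -70}, {"tx": -0.317, "ty": -0.46, "tz": 0.028, "turn": -75}, {"tx": -0.3356, "ty": -0.4868, "tz": 0.031, "turn": -80.4}, {"tx": -0.3356, "ty": -0.4868, "tz": 0.031, "turn": -80.4}, {"tx": -0.3356, "ty": -0.4868, "tz": 0.031, "turn": -80.4}], gripper=0)

```text
time_s: 1.82
eef_pos: [0.5368, -0.0781, 0.1996]
eef_rot: [-0.0, 0.997, 0.072, -0.001]
wrist_force: [0.1, -0.5, -0.3]
opening: -0.002
```

```bash
python3 -c "
from h import *
plan((-.04,-.112,.12))
snap('wrist','w1'); snap('scene','s1')"
```

```text
t 1.8167 tcp stand [-0.0397 -0.1189  0.1996] shift mm [-0.2 -6.9 79.6] turn 0.14 F [ 0.05 -0.46 -0.26] open -0.002
```

View pics/w1.png

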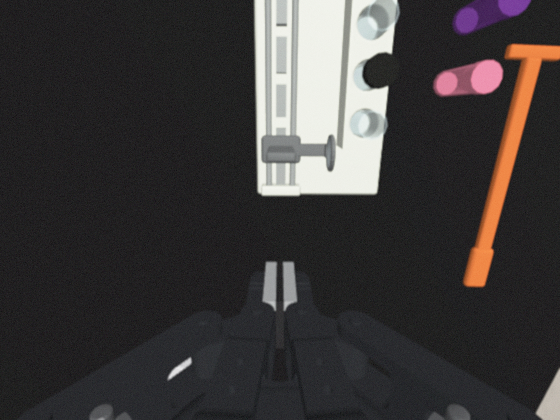

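View pics/s1.png

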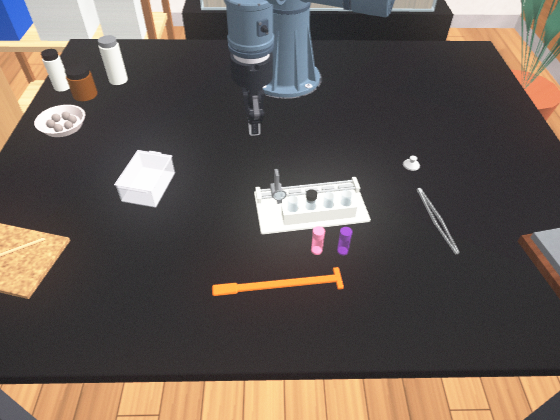

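The wrist view confirms the layout. The tab is at (281,150), the dark stopper at (381,70) is in the second hole, and the fingers (280,265) are aligned with the rail. I cross-check the positions in this view.

Run:
```python
from h import *
x=X()
a=cv2.imread('pics/w1.png')[40:210,240:420]; cv2.imwrite('pics/w1c.png',cv2.resize(a,None,fx=4,fy=3.5*4/4,interpolation=cv2.INTER_CUBIC))
for n,px,h in (('stopper',(382,70),.085),('corner-x',(259,194),.01),('corner+x',(377,194),.01)):
    print(n,inv(x,atz('w1',*px,h)).round(4))
for v in (.015,.02,.025,.03): print(v,[proj('w1',tf(x,(-.04+dx,-.095+v-.004,.087))).round(1) for dx in(-.012,.012)])
```

```text
stopper [ 0.037  -0.0096  0.085 ]
corner-x [-0.0605 -0.1236  0.01  ]
corner+x [ 0.0666 -0.1232  0.01  ]
0.015 [array([262.8, 170.1]), array([292.6, 170.2])]
0.02 [array([262.8, 163.9]), array([292.7, 164. ])]
0.025 [array([262.7, 157.6]), array([292.8, 157.8])]
0.03 [array([262.6, 151.3]), array([292.9, 151.4])]
```

View pics/w1c.png

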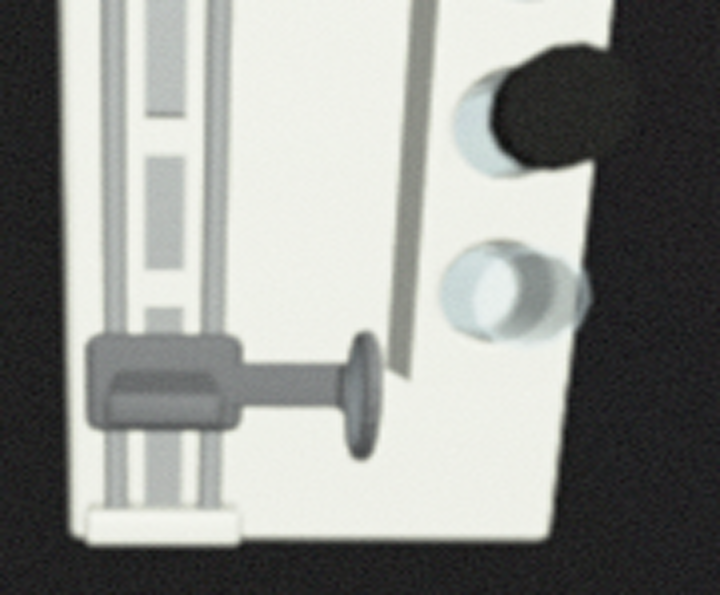

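```bash
python3 -c "
from h import *
plan((-.038,-.111,.056))"
```

```text
t 1.9167 tcp stand [-0.0405 -0.1206  0.2   ] shift mm [  2.7  -9.6 144. ] turn -0.05 F [ 0.07 -0.05  0.47] open 0.003
```

Call:
move_arm(increments=[{"tx": 0.001, "ty": -0.002, "tz": 0.02}, {"tx": 0.002, "ty": -0.004, "tz": 0.04}, {"tx": 0.003, "ty": -0.006, "tz": 0.06}, {"tx": 0.003, "ty": -0.008, "tz": 0.08}, {"tx": 0.003, "ty": -0.01, "tz": 0.1}, {"tx": 0.003, "ty": -0.01, "tz": 0.12}, {"tx": 0.003, "ty": -0.01, "tz": 0.135}, {"tx": 0.003, "ty": -0.01, "tz": 0.144}, {"tx": 0.003, "ty": -0.01, "tz": 0.144}, {"tx": 0.003, "ty": -0.01, "tz": 0.144}])

```text
validation failed for argument at $.in...
```

```bash
python3 -c "
from h import *
plan((-.038,-.087,.056))
snap('wrist','w2'); snap('scene','s2')
for n in ('s2',): 
  a=cv2.imread(f'pics/{n}.png')[110:245,235:385]; cv2.imwrite(f'pics/{n}c.png',cv2.resize(a,None,fx=4,fy=4,interpolation=cv2.INTER_CUBIC))
"
```

```text
t 1.9167 tcp stand [-0.0405 -0.1206  0.2   ] shift mm [  2.6 -33.6 144. ] turn -0.05 F [ 0.07 -0.05  0.47] open 0.003
```

View pics/w2.png

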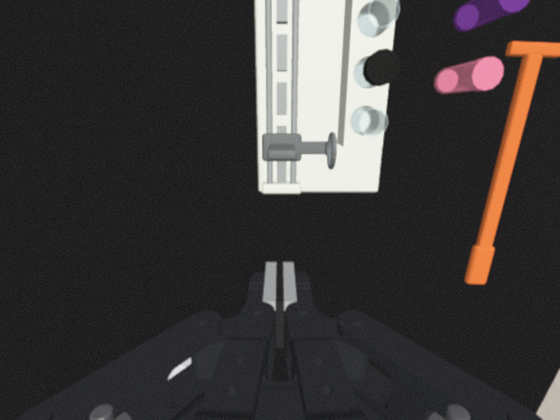

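View pics/s2c.png

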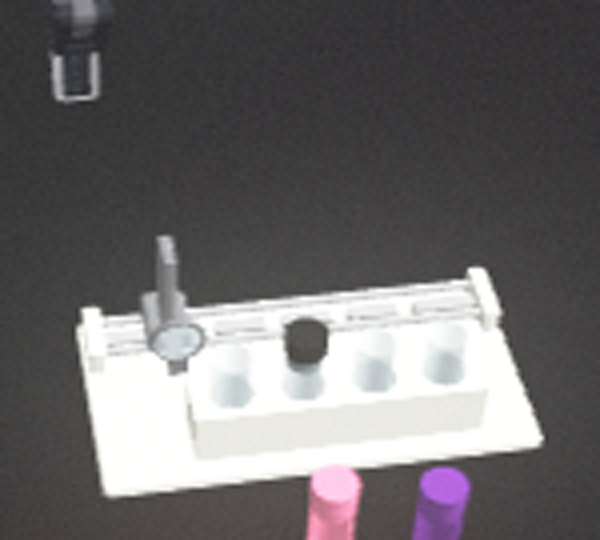

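The move was refused and the arm did not move. The rows probably need all four fields, so I repeat it with "turn" included.

Call:
move_arm(increments=[{"tx": 0.001, "ty": -0.002, "tz": 0.02, "turn": 0}, {"tx": 0.002, "ty": -0.004, "tz": 0.04, "turn": 0}, {"tx": 0.003, "ty": -0.006, "tz": 0.06, "turn": 0}, {"tx": 0.003, "ty": -0.008, "tz": 0.08, "turn": 0}, {"tx": 0.003, "ty": -0.01, "tz": 0.1, "turn": 0}, {"tx": 0.003, "ty": -0.01, "tz": 0.12, "turn": 0}, {"tx": 0.003, "ty": -0.01, "tz": 0.135, "turn": 0}, {"tx": 0.003, "ty": -0.01, "tz": 0.144, "turn": 0}, {"tx": 0.003, "ty": -0.01, "tz": 0.144, "turn": 0}, {"tx": 0.003, "ty": -0.01, "tz": 0.144, "turn": 0}])

```text
time_s: 2.85
eef_pos: [0.538, -0.07, 0.0565]
eef_rot: [-0.0, 0.998, 0.07, -0.0]
wrist_force: [-0.3, -0.3, -0.2]
opening: -0.001
```

```bash
python3 -c "
from h import *
plan((-.038,-.087,.056))
snap('wrist','w3'); snap('scene','s3')
for n in ('s3',): 
  a=cv2.imread(f'pics/{n}.png')[110:245,235:385]; cv2.imwrite(f'pics/{n}c.png',cv2.resize(a,None,fx=4,fy=4,interpolation=cv2.INTER_CUBIC))
"
```

```text
t 2.85 tcp stand [-0.0373 -0.1111  0.0565] shift mm [ -0.7 -24.1   0.5] turn -0.09 F [-0.29 -0.3  -0.19] open -0.001
```

View pics/w3.png

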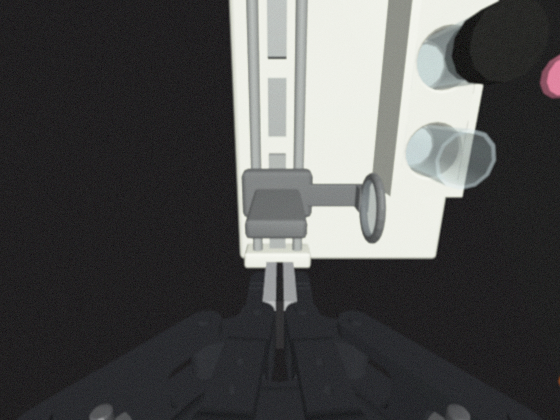

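View pics/s3c.png

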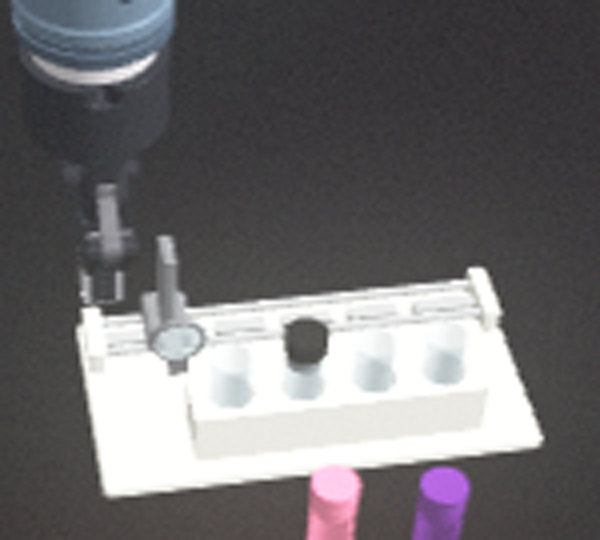

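Call:
move_arm(increments=[{"tx": 0, "ty": -0.003, "tz": 0, "turn": 0}, {"tx": 0, "ty": -0.006, "tz": 0, "turn": 0}, {"tx": 0, "ty": -0.009, "tz": 0, "turn": 0}, {"tx": 0, "ty": -0.012, "tz": 0, "turn": 0}, {"tx": 0, "ty": -0.015, "tz": 0, "turn": 0}, {"tx": 0, "ty": -0.018, "tz": 0, "turn": 0}, {"tx": 0, "ty": -0.02, "tz": 0, "turn": 0}, {"tx": 0, "ty": -0.022, "tz": 0, "turn": 0}, {"tx": 0, "ty": -0.024, "tz": 0, "turn": 0}, {"tx": 0, "ty": -0.026, "tz": 0, "turn": 0}, {"tx": 0, "ty": -0.028, "tz": 0, "turn": 0}, {"tx": 0, "ty": -0.03, "tz": 0, "turn": 0}, {"tx": 0, "ty": -0.032, "tz": 0, "turn": 0}, {"tx": 0, "ty": -0.034, "tz": 0, "turn": 0}, {"tx": 0, "ty": -0.036, "tz": 0, "turn": 0}, {"tx": 0, "ty": -0.038, "tz": 0, "turn": 0}, {"tx": 0, "ty": -0.038, "tz": 0, "turn": 0}])

```text
time_s: 4.37
eef_pos: [0.5327, -0.0311, 0.0563]
eef_rot: [-0.0, 0.997, 0.071, 0.0]
wrist_force: [0.1, 1.0, 0.1]
opening: 0.001
```

```bash
python3 -c "
from h import *
plan((-.038,-.025,.056))
snap('wrist','w4'); snap('scene','s4')
for n in ('s4',): 
  a=cv2.imread(f'pics/{n}.png')[110:245,235:385]; cv2.imwrite(f'pics/{n}c.png',cv2.resize(a,None,fx=4,fy=4,interpolation=cv2.INTER_CUBIC))
"
```

```text
t 4.3667 tcp stand [-0.037  -0.0719  0.0563] shift mm [ -1.  -46.9   0.3] turn -0.01 F [0.13 0.97 0.06] open 0.001
```

View pics/w4.png

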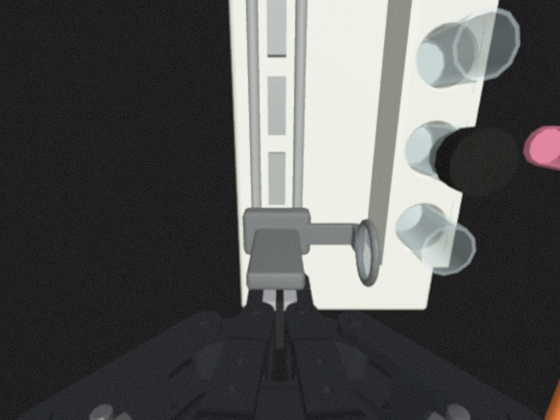

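View pics/s4c.png

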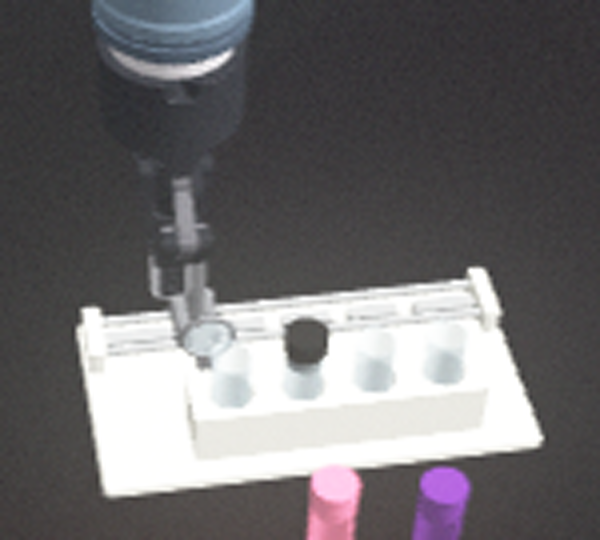

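Run:
```python
from h import *
x=X()
a=cv2.imread('pics/w4.png')[190:310,220:400]; cv2.imwrite('pics/w4c.png',cv2.resize(a,None,fx=4,fy=4,interpolation=cv2.INTER_CUBIC))
for v in (.034,.036,.038,.040,.042,.045): print(v,[((proj('w4',tf(x,(-.04,-.095+v+s,.087)))-[220,190])*4).round(0) for s in (-.004,.004)])
```

```text
0.034 [array([197., 448.]), array([196., 378.])]
0.036 [array([197., 431.]), array([196., 360.])]
0.038 [array([197., 414.]), array([196., 342.])]
0.04 [array([197., 396.]), array([196., 324.])]
0.042 [array([196., 378.]), array([196., 306.])]
0.045 [array([196., 351.]), array([195., 278.])]
```

View pics/w4c.png

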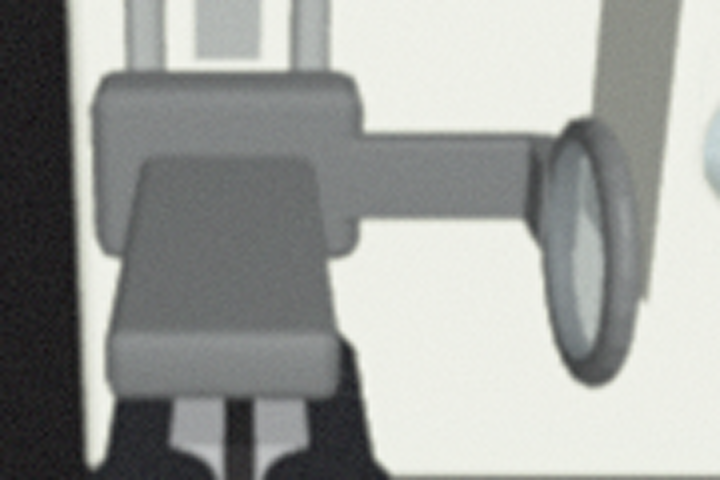

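The slide is being pushed with about 1 N and sits at ≈ 0.0395, just before the first notch. I go on in small steps and use notch 1 to calibrate.

Call:
move_arm(increments=[{"tx": 0, "ty": -0.001, "tz": 0, "turn": 0}, {"tx": 0, "ty": -0.002, "tz": 0, "turn": 0}, {"tx": 0, "ty": -0.003, "tz": 0, "turn": 0}, {"tx": 0, "ty": -0.004, "tz": 0, "turn": 0}, {"tx": 0, "ty": -0.004, "tz": 0, "turn": 0}])

```text
time_s: 4.88
eef_pos: [0.5322, -0.0274, 0.0563]
eef_rot: [-0.0, 0.997, 0.071, -0.0]
wrist_force: [0.3, -0.4, -0.1]
opening: 0.001
```

Call:
move_arm(increments=[{"tx": 0, "ty": -0.0005, "tz": 0, "turn": 0}, {"tx": 0, "ty": -0.001, "tz": 0, "turn": 0}, {"tx": 0, "ty": -0.001, "tz": 0, "turn": 0}])

```text
time_s: 5.13
eef_pos: [0.532, -0.0266, 0.0563]
eef_rot: [-0.0, 0.997, 0.071, -0.0]
wrist_force: [0.2, 0.3, -0.2]
opening: 0.002
```

Call:
move_arm(increments=[{"tx": 0, "ty": -0.0005, "tz": 0, "turn": 0}, {"tx": 0, "ty": -0.001, "tz": 0, "turn": 0}, {"tx": 0, "ty": -0.001, "tz": 0, "turn": 0}])

```text
time_s: 5.38
eef_pos: [0.5319, -0.0256, 0.0563]
eef_rot: [-0.0, 0.997, 0.071, -0.0]
wrist_force: [0.2, -0.4, 0.2]
opening: 0.002
```

```bash
cat > v.py <<'E'
from h import *
import sys
n=sys.argv[1]; x=X()
plan((-.038,-.025,.056))
snap('wrist',n)
a=cv2.imread(f'pics/{n}.png')[190:310,220:400]; cv2.imwrite(f'pics/{n}c.png',cv2.resize(a,None,fx=4,fy=4,interpolation=cv2.INTER_CUBIC))
for v in eval(sys.argv[2]): print(v,[((proj(n,tf(x,(-.04,-.095+v+s,.087)))-[220,190])*4).round(0) for s in (-.004,.004)])
E
python3 v.py w5 '(.042,.044,.046,.048)'
```

```text
t 5.3833 tcp stand [-0.0371 -0.0663  0.0563] shift mm [ -0.9 -41.3   0.3] turn -0.01 F [ 0.23 -0.45  0.21] open 0.002
0.042 [array([197., 427.]), array([196., 357.])]
0.044 [array([197., 410.]), array([196., 338.])]
0.046 [array([197., 392.]), array([196., 320.])]
0.048 [array([196., 374.]), array([196., 302.])]
```

View pics/w5c.png

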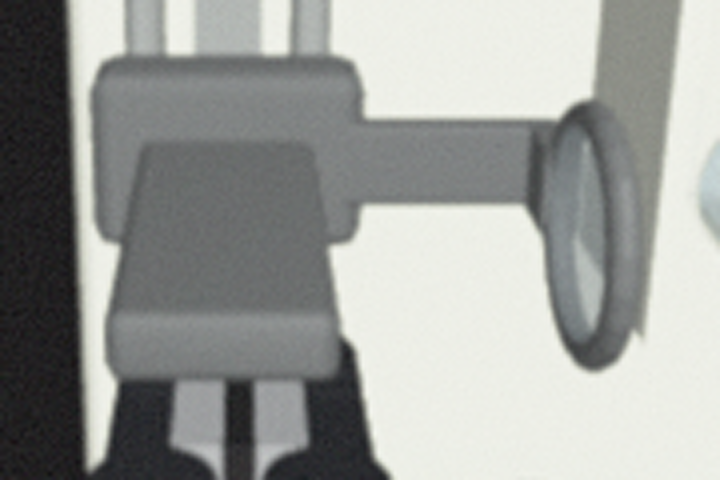

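The slide snapped into notch 1: force dropped to about 0, and it reads 0.047 against a true 0.045, so my readings run 2 mm high. Next I push it out and onward.

Call:
move_arm(increments=[{"tx": 0, "ty": -0.001, "tz": 0, "turn": 0}, {"tx": 0, "ty": -0.002, "tz": 0, "turn": 0}, {"tx": 0, "ty": -0.003, "tz": 0, "turn": 0}])

```text
time_s: 5.68
eef_pos: [0.5316, -0.0231, 0.0563]
eef_rot: [0.0, 0.997, 0.071, 0.0]
wrist_force: [-0.3, -4.5, -0.5]
opening: -0.002
```

Call:
move_arm(increments=[{"tx": 0, "ty": -0.001, "tz": 0, "turn": 0}, {"tx": 0, "ty": -0.002, "tz": 0, "turn": 0}, {"tx": 0, "ty": -0.003, "tz": 0, "turn": 0}, {"tx": 0, "ty": -0.004, "tz": 0, "turn": 0}, {"tx": 0, "ty": -0.005, "tz": 0, "turn": 0}, {"tx": 0, "ty": -0.006, "tz": 0, "turn": 0}, {"tx": 0, "ty": -0.007, "tz": 0, "turn": 0}, {"tx": 0, "ty": -0.008, "tz": 0, "turn": 0}, {"tx": 0, "ty": -0.009, "tz": 0, "turn": 0}, {"tx": 0, "ty": -0.01, "tz": 0, "turn": 0}, {"tx": 0, "ty": -0.01, "tz": 0, "turn": 0}])

```text
time_s: 6.6
eef_pos: [0.5301, -0.0125, 0.0563]
eef_rot: [-0.0, 0.997, 0.071, 0.0]
wrist_force: [-0.3, 0.3, 0.2]
opening: 0.0
```

```bash
python3 v.py w6 '(.052,.056,.06,.064,.068)'
```

```text
t 6.6 tcp stand [-0.037  -0.0531  0.0563] shift mm [ -1.  -28.1   0.3] turn -0.01 F [-0.27  0.35  0.2 ] open 0.0
0.052 [array([197., 455.]), array([196., 386.])]
0.056 [array([197., 421.]), array([196., 350.])]
0.06 [array([196., 386.]), array([195., 313.])]
0.064 [array([196., 350.]), array([195., 276.])]
0.068 [array([195., 313.]), array([195., 238.])]
```

View pics/w6c.png

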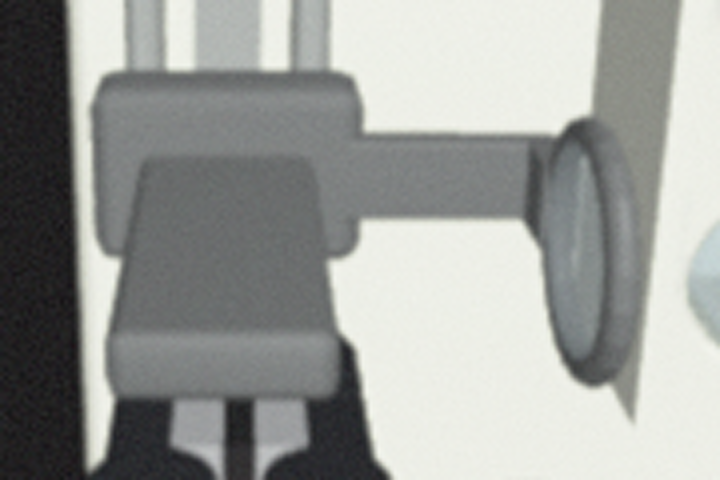

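The slide is out of notch 1 (peak about 4.5 N seen) and still in contact, at true ≈ 0.0565. I push on to ≈ 0.080.

Call:
move_arm(increments=[{"tx": 0, "ty": -0.0015, "tz": 0, "turn": 0}, {"tx": 0, "ty": -0.003, "tz": 0, "turn": 0}, {"tx": 0, "ty": -0.0045, "tz": 0, "turn": 0}, {"tx": 0, "ty": -0.006, "tz": 0, "turn": 0}, {"tx": 0, "ty": -0.0075, "tz": 0, "turn": 0}, {"tx": 0, "ty": -0.009, "tz": 0, "turn": 0}, {"tx": 0, "ty": -0.0105, "tz": 0, "turn": 0}, {"tx": 0, "ty": -0.012, "tz": 0, "turn": 0}, {"tx": 0, "ty": -0.0135, "tz": 0, "turn": 0}, {"tx": 0, "ty": -0.015, "tz": 0, "turn": 0}, {"tx": 0, "ty": -0.0165, "tz": 0, "turn": 0}, {"tx": 0, "ty": -0.018, "tz": 0, "turn": 0}, {"tx": 0, "ty": -0.0195, "tz": 0, "turn": 0}, {"tx": 0, "ty": -0.021, "tz": 0, "turn": 0}, {"tx": 0, "ty": -0.022, "tz": 0, "turn": 0}, {"tx": 0, "ty": -0.023, "tz": 0, "turn": 0}, {"tx": 0, "ty": -0.023, "tz": 0, "turn": 0}])

```text
time_s: 8.07
eef_pos: [0.5268, 0.0103, 0.0563]
eef_rot: [-0.0, 0.997, 0.071, -0.0]
wrist_force: [-1.1, -0.1, 0.1]
opening: 0.001
```

```bash
python3 v.py w7 '(.078,.08,.082,.084,.086,.088)'
```

```text
t 8.0667 tcp stand [-0.0371 -0.0301  0.0563] shift mm [-0.9 -5.1  0.3] turn -0.01 F [-1.11 -0.12  0.06] open 0.001
0.078 [array([197., 429.]), array([196., 359.])]
0.08 [array([197., 412.]), array([196., 341.])]
0.082 [array([196., 394.]), array([196., 322.])]
0.084 [array([196., 377.]), array([196., 304.])]
0.086 [array([196., 359.]), array([195., 285.])]
0.088 [array([196., 341.]), array([195., 267.])]
```

View pics/w7c.png

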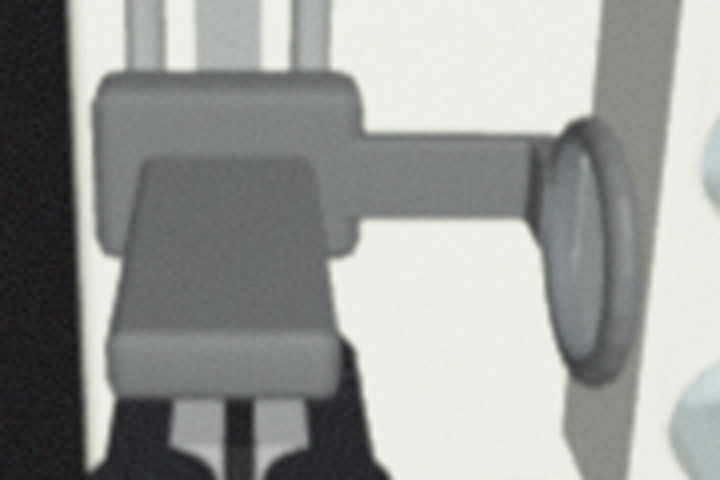

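Call:
move_arm(increments=[{"tx": 0, "ty": -0.001, "tz": 0, "turn": 0}, {"tx": 0, "ty": -0.002, "tz": 0, "turn": 0}, {"tx": 0, "ty": -0.003, "tz": 0, "turn": 0}, {"tx": 0, "ty": -0.0035, "tz": 0, "turn": 0}, {"tx": 0, "ty": -0.0035, "tz": 0, "turn": 0}])

```text
time_s: 8.53
eef_pos: [0.5263, 0.0136, 0.0563]
eef_rot: [-0.0, 0.997, 0.071, -0.0]
wrist_force: [-0.3, 0.8, -0.0]
opening: -0.004
```

```bash
python3 v.py w8 '(.082,.084,.086,.088,.09)'
```

```text
t 8.5333 tcp stand [-0.0371 -0.0267  0.0563] shift mm [-0.9 -1.7  0.3] turn -0.01 F [-0.3   0.78 -0.03] open -0.004
0.082 [array([197., 424.]), array([196., 353.])]
0.084 [array([197., 407.]), array([196., 335.])]
0.086 [array([197., 389.]), array([196., 317.])]
0.088 [array([197., 371.]), array([196., 298.])]
0.09 [array([196., 353.]), array([196., 280.])]
```

View pics/w8c.png

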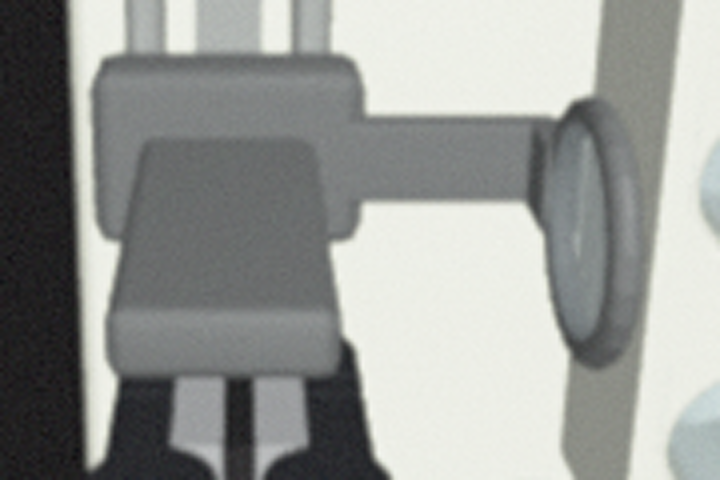

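The slide snapped ahead of the finger again: the tab edge moved from 398 to 378, as at notch 1, and it reads 0.0872, so about 0.085 true. I back off and lift clear.

Call:
move_arm(increments=[{"tx": 0, "ty": 0.003, "tz": 0, "turn": 0}, {"tx": 0, "ty": 0.01, "tz": 0, "turn": 0}, {"tx": 0, "ty": 0.02, "tz": 0, "turn": 0}, {"tx": 0, "ty": 0.03, "tz": 0, "turn": 0}, {"tx": 0, "ty": 0.04, "tz": 0, "turn": 0}, {"tx": 0, "ty": 0.05, "tz": -0.02, "turn": 0}, {"tx": 0, "ty": 0.06, "tz": -0.05, "turn": 0}, {"tx": 0, "ty": 0.07, "tz": -0.08, "turn": 0}, {"tx": 0, "ty": 0.08, "tz": -0.11, "turn": 0}, {"tx": 0, "ty": 0.09, "tz": -0.14, "turn": 0}, {"tx": 0, "ty": 0.09, "tz": -0.144, "turn": 0}, {"tx": 0, "ty": 0.09, "tz": -0.144, "turn": 0}, {"tx": 0, "ty": 0.09, "tz": -0.144, "turn": 0}])

```text
time_s: 9.67
eef_pos: [0.5388, -0.0763, 0.1999]
eef_rot: [-0.0, 0.998, 0.071, -0.0]
wrist_force: [-0.1, 0.0, 0.1]
opening: 0.001
```

Run:
```python
from h import *
x=X(); plan((0,0,0.2))
for n in ('wrist','scene','top'): snap(n,n+'9')
a=cv2.imread('pics/wrist9.png')[0:210,240:420]; a=cv2.resize(a,None,fx=2.8,fy=2.8,interpolation=cv2.INTER_CUBIC)
b=cv2.imread('pics/scene9.png')[150:265,245:380]; b=cv2.resize(b,(300,256),interpolation=cv2.INTER_CUBIC)
o=np.zeros((588,804,3),np.uint8); o[:,:504]=a; o[:256,504:]=b
cv2.imwrite('pics/fin.png',o[:,:800])
for v in (.083,.085,.087,.089): print(v,[((proj('wrist9',tf(x,(-.04,-.095+v+s,.087)))-[240,0])*2.8).round(0) for s in (-.004,.004)])
print(((proj('wrist9',tf(x,(.035,-.01,.085)))-[240,0])*2.8).round(0))
```

```text
t 9.6667 tcp stand [-0.0374 -0.1175  0.1999] shift mm [ 3.730e+01 -1.176e+02 -1.000e-01] turn -0.08 F [-0.05  0.02  0.13] open 0.001
0.083 [array([ 96., 226.]), array([ 95., 193.])]
0.085 [array([ 96., 218.]), array([ 95., 185.])]
0.087 [array([ 95., 210.]), array([ 95., 176.])]
0.089 [array([ 95., 202.]), array([ 95., 168.])]
[378. 202.]
```

View pics/fin.png

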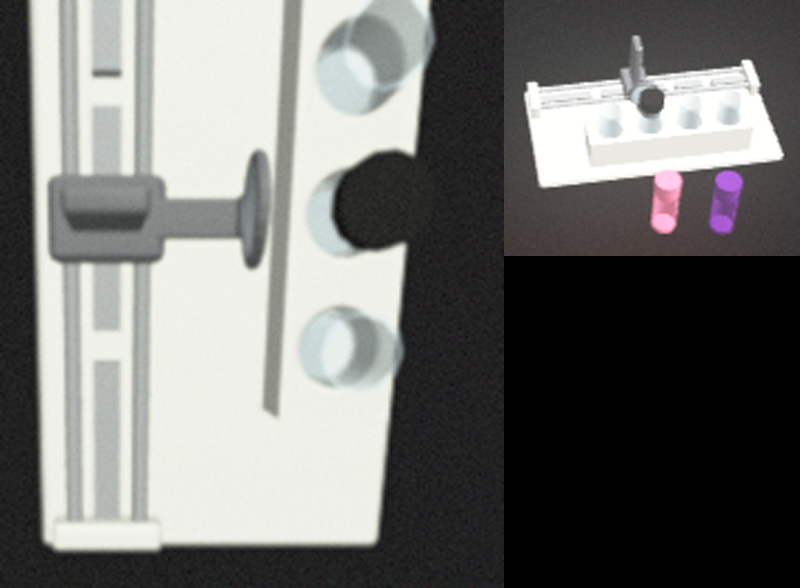

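View pics/top9.png

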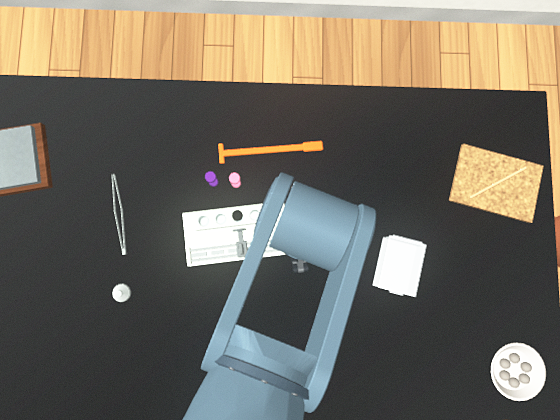

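The lens stands in front of the dark-stoppered vial: tab at (107,205) and lens at (257,210) in the enlarged wrist crop. The hand is clear and nothing else has moved, so I hand the job in.

```bash
python3 -c "
from h import *
print(workorder.hand_in())"
```

```text
the job is handed in; nothing more can be done
None
```

The lens now rests in the notch in front of the vial with the dark stopper (second hole, stand y = -10 mm, joint about 0.085 m), and I have handed the job in. I pushed the tab with the sides of the shut fingertips, through the first notch and on to the second. The highest force I read was about 4.5 N, though forces were only read at the end of each move.

**Last checks:**
- **Position:** the raw camera reading was about 0.087 m. The same method read 0.047 at the first notch (true 0.045), so I took off that 2 mm, giving about 0.085 m.
- **Click:** the slide jumped ahead of the finger at the second notch just as it did at the first.
- **Surroundings:** the hand was clear with wrist force about 0. The vials and bystanders looked unmoved in the final pictures, by eye only.
- **Time:** the robot's clock stood at about 9.8 s when I handed in, against the 48 s limit.

One move call was refused because its rows left out the turn value. The arm did not move, and I repeated the call with it included.

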